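Size a lens cell in the stepped gauge

ROBOT

A 7-joint arm with a two-finger parallel gripper is mounted at the origin on the work surface. World frame = base frame: x ahead of the robot, y to its left, z up, the work surface at z = 0. Lengths are in mm, angles in rad, forces in N, time in s.
With the tool pointing down it reaches from about 400 to 875 mm from the base axis. Payload 4.4 kg.
Tool frame: the origin (TCP) lies at the very end of the fingers, on their centre line; the grasp point (between the pads) lies 19 mm behind it; z points along the fingers, y is the direction in which the jaws open and shut (so a half turn about z gives the same grasp; the last joint's range is limited). The gripper opens to 85 mm and grips with 20 to 120 N. Pads are 22 mm wide; open, the fingers measure 114 mm over their backs; the gripper's body (76 mm by 85 mm) begins 54 mm behind the grasp point. The pads swing forward as they close: fully open they stand 13 mm farther back than shut.
Start: joints at [-1.218, 0.628, 0.038, 1.517, -0.027, 0.996, -0.02], TCP at [264.31, 593.85, 231.313] pointing down, gripper open.
Joint ranges: [-3.06, 3.06], [-0.37, 2.12], [-1.25, 1.32], [0.18, 2.47], [-1.1, 4.24], [0.23, 1.98], [-2.94, 2.94]. Speed limits (rad/s): [2.57, 2.57, 3.14, 3.14, 3.14, 3.14, 3.14].

INTERFACE

Orientations are given as [roll, pitch, yaw] about the fixed x, y, z axes, in that order (R = Rz(yaw) Ry(pitch) Rx(roll)).
In Python, from cell import read_state, get_image, calibration, finish_job gives the robot as it stands. The module is installed in compiled form; this text tells all that it offers.
- The arm moves only by the tool apply_moves, never from a script. Its argument "increments" is a list of rows, each an object of numbers: "tx", "ty", "tz": the shift along the world's x, y, z in m; "rx", "ry", "rz": the turn, a rotation vector about the world's x, y, z in units of 5 degrees (1.0 is 5 degrees); "claw": the finger opening in m, from 0 to 0.0854. In form: [{"tx": .., "ty": .., "tz": .., "rx": .., "ry": .., "rz": .., "claw": ..}, ...]. A call has 1 to 12 rows; each row is the pose to reach, as a shift and turn from the pose commanded when the call began; what a row does not reach only later rows make up. A row lasts 1/10 s, in which the tool goes at most 50 mm and 8.59 degrees, less where a joint would pass 70% of its speed; a pose out of reach is approached as far as the arm can. A call with a gripper value outside its range is refused whole. The fingers move at their own pace and stop on an object; the grip force is fixed at half the most. Time passes only in rows, so rows that repeat a pose let the fingers close. It gives the time, the measured TCP pose, the force and the opening at its end, in the units of the state.
- read_state(): the state, without advancing time (a new reading comes with each control period).
- get_image(name): name is "scene" or "side" or "wrist"; returns the picture (480x640x3 uint8, red, green, blue); there is no depth.
- calibration(name): a dict with "camera_matrix" (3x3 intrinsics, pixels), "origin" and "attitude" of the camera in the world. Camera axes: x right, y up, looking along -z (the intrinsics and any distortion apply to the point x, -y, -z); pixel columns grow to the right and rows downward; lengths in mm; the calibration is good to about 2 mm. A picture is of the moment at which its call begins: read the wrist's pose just before it. calibration takes no time and is no camera call; for the wrist camera it gives the pose at the moment of the call.
- finish_job(): hands the job in, once; it reports no verdict.
The state is a dict: "clock": time; "qpos": joint angles; "qd": joint speeds; "tau": joint torques, N m; "eef_pos": TCP position; "tool_rot": TCP orientation; "force": force on the tool from outside, world axes, zero at the start; "torque": the same for the moment, N m; "width": finger opening in mm.
Only numpy, scipy, OpenCV 4.12 (cv2) and the standard library are available. Lean on these libraries where they do the work, as an engineer would, in place of code of your own. Each camera call takes 0.05 s, during which the arm holds its last target. There are 200 camera calls.

TASK

Find the size of the lens cell that stands on the blue mat: pick it up and try it gently over the middle of one pocket of the stepped gauge after another, from the smallest upward, letting it touch down at each, until one takes it. Leave it released, upright and fully home in the first pocket that takes it; a miss by a millimetre is not a refusal, so feel about before going on, since a looser pocket is wrong. Do not drop it or press on the gauge with more than 30 N, and leave the other two cells and everything else on the bench where they are.

Things in the scene. Friction and masses are not known exactly. Their poses are not given: they have to be found in the camera images.
- cell_a: one of three lens cells that look alike: a black round flange 12 mm thick at the foot (its diameter is 31, 36 or 41 mm, one cell of each; not known which), its lower edge bevelled 1 mm; on it a round brass grip collar 24 mm in diameter reaching from 12 to 48 mm above the underside, the same on all three. About 90 g, loose. Origin: centre of the underside, z along its axis, up. One of the cells stands on the blue mat, the other two on the white tray
- cell_b: one of three lens cells that look alike: a black round flange 12 mm thick at the foot (its diameter is 31, 36 or 41 mm, one cell of each; not known which), its lower edge bevelled 1 mm; on it a round brass grip collar 24 mm in diameter reaching from 12 to 48 mm above the underside, the same on all three. About 90 g, loose. Origin: centre of the underside, z along its axis, up. One of the cells stands on the blue mat, the other two on the white tray
- cell_c: one of three lens cells that look alike: a black round flange 12 mm thick at the foot (its diameter is 31, 36 or 41 mm, one cell of each; not known which), its lower edge bevelled 1 mm; on it a round brass grip collar 24 mm in diameter reaching from 12 to 48 mm above the underside, the same on all three. About 90 g, loose. Origin: centre of the underside, z along its axis, up. One of the cells stands on the blue mat, the other two on the white tray
- mat: round blue mat, 90 mm in diameter, 4 mm thick, fixed; origin at the centre of its underside. The cell to be gauged stands on it, within 15 mm of its middle
- tray: white stock tray 75 x 150 mm with an 8 mm rim and a 4 mm floor, fixed; origin at the centre of its underside, long side along its y. Holds the other two cells, which are to be left alone
- gauge: aluminium stepped gauge, fixed, a staircase 60 mm wide (x) and 220 mm long (y) of four treads, each 55 mm long, rising 4 mm from one to the next along its -y: 20, 24, 28, 32 mm high. Each tread has one round flat-bottomed pocket 10 mm deep in its middle, pocket 1 (smallest, lowest tread) to 4 (largest, highest). Origin: centre of the underside. It is turned up to 0.45 rad from the world axes
- step1 (a point): middle of the mouth of pocket 1, level with its tread (20 mm above the table); the pocket is 27.4 mm in diameter and 10 mm deep; no cell fits it
- step2 (a point): middle of the mouth of pocket 2, level with its tread (24 mm above the table); the pocket is 32.4 mm in diameter and 10 mm deep; the 31 mm flange fits it with 1.4 mm to spare in diameter
- step3 (a point): middle of the mouth of pocket 3, level with its tread (28 mm above the table); the pocket is 37.4 mm in diameter and 10 mm deep; the 36 mm flange fits it with 1.4 mm to spare in diameter
- step4 (a point): middle of the mouth of pocket 4, level with its tread (32 mm above the table); the pocket is 42.4 mm in diameter and 10 mm deep; the 41 mm flange fits it with 1.4 mm to spare in diameter
- oil: bystander, loose: small amber bottle, 32 mm in diameter, 75 mm high, standing; origin: centre of the underside
- blower: bystander, loose: black rubber dust blower, 56 mm in diameter, 100 mm high, standing; origin: centre of the underside
- dish: bystander, loose: clear flat dish, 92 mm in diameter, 14 mm high; origin: centre of the underside
- tweezers: bystander, loose: steel tweezers lying along their x, 130 mm long, 7 mm high; origin: centre of the underside
- slidebox: bystander, loose: blue slide box 85 x 90 mm, 34 mm high; origin: centre of the underside
Things that resemble listed ones, but are neither listed nor needed, are in the scene too. What is shaped like the cell_c but green or turquoise is not meant.

How it is judged (in metres and radians):
On the way, in this order (a step that is already met when the one before it is completed fails the run):
1. a held cell touches down on pocket 1, within 5 mm of its middle (over 1 N) (((horizontal distance between cell_a and step1 below 0.005 m and (contact force between cell_a and gauge above 1 N or z of cell_a in the frame of step1 below -0.002 m) and contact force between cell_a and the fingers above 1 N) or (horizontal distance between cell_b and step1 below 0.005 m and (contact force between cell_b and gauge above 1 N or z of cell_b in the frame of step1 below -0.002 m) and contact force between cell_b and the fingers above 1 N) or (horizontal distance between cell_c and step1 below 0.005 m and (contact force between cell_c and gauge above 1 N or z of cell_c in the frame of step1 below -0.002 m) and contact force between cell_c and the fingers above 1 N))), for 0.1 s.
2. then the held cell touches down on pocket 2 (over 1 N) or enters it, within 5 mm of its middle (((horizontal distance between cell_a and step2 below 0.005 m and (contact force between cell_a and gauge above 1 N or z of cell_a in the frame of step2 below -0.002 m) and contact force between cell_a and the fingers above 1 N) or (horizontal distance between cell_b and step2 below 0.005 m and (contact force between cell_b and gauge above 1 N or z of cell_b in the frame of step2 below -0.002 m) and contact force between cell_b and the fingers above 1 N) or (horizontal distance between cell_c and step2 below 0.005 m and (contact force between cell_c and gauge above 1 N or z of cell_c in the frame of step2 below -0.002 m) and contact force between cell_c and the fingers above 1 N))), for 0.1 s.
3. then the 31 mm cell is left home in pocket 2, or the larger held cell touches down on pocket 3 or enters it (((horizontal distance between cell_a and step2 below 0.003 m and z of cell_a in the frame of step2 below -0.008 m and angle between cell_a's own z axis and vertical below 0.06 rad and contact force between cell_a and the fingers below 0.05 N) or (horizontal distance between cell_b and step3 below 0.005 m and (contact force between cell_b and gauge above 1 N or z of cell_b in the frame of step3 below -0.002 m) and contact force between cell_b and the fingers above 1 N) or (horizontal distance between cell_c and step3 below 0.005 m and (contact force between cell_c and gauge above 1 N or z of cell_c in the frame of step3 below -0.002 m) and contact force between cell_c and the fingers above 1 N))), for 0.1 s.
At the end, for the whole second after the job is handed in: the cell that stood on the mat is in the smallest pocket that its flange fits (31 mm in pocket 2, 36 in 3, 41 in 4), its underside at least 8 mm below the mouth and within 3 mm of the middle, upright to 0.06 rad, at rest and released; the other two cells are within 10 mm of where they started (((horizontal distance between cell_a and step2 below 0.003 m and z of cell_a in the frame of step2 below -0.008 m and angle between cell_a's own z axis and vertical below 0.06 rad and contact force between cell_a and the fingers below 0.05 N and linear speed of cell_a below 0.01 m/s and distance of each of cell_b, cell_c from where it was at the start of the episode below 0.01 m and horizontal distance between each of cell_b, cell_c and mat above 0.05 m) or (horizontal distance between cell_b and step3 below 0.003 m and z of cell_b in the frame of step3 below -0.008 m and angle between cell_b's own z axis and vertical below 0.06 rad and contact force between cell_b and the fingers below 0.05 N and linear speed of cell_b below 0.01 m/s and distance of each of cell_a, cell_c from where it was at the start of the episode below 0.01 m and horizontal distance between each of cell_a, cell_c and mat above 0.05 m) or (horizontal distance between cell_c and step4 below 0.003 m and z of cell_c in the frame of step4 below -0.008 m and angle between cell_c's own z axis and vertical below 0.06 rad and contact force between cell_c and the fingers below 0.05 N and linear speed of cell_c below 0.01 m/s and distance of each of cell_a, cell_b from where it was at the start of the episode below 0.01 m and horizontal distance between each of cell_a, cell_b and mat above 0.05 m))); the robot touches nothing.
It fails at once if the gauge is pressed with more than 30 N (contact force between gauge and anything else above 30 N).
It fails at once if a cell is dropped (falls freely at more than 0.3 m/s) ((contact force between cell_a and anything else below 0.01 N and linear speed of cell_a above 0.3 m/s) or (contact force between cell_b and anything else below 0.01 N and linear speed of cell_b above 0.3 m/s) or (contact force between cell_c and anything else below 0.01 N and linear speed of cell_c above 0.3 m/s)).
It fails at once if a bystander is moved by more than 20 mm (distance of any of oil, blower, dish, tweezers, slidebox from where it was at the start of the episode above 0.02 m).
It fails at once if more than one cell is moved by more than 10 mm (distance of each of cell_a, cell_b from where it was at the start of the episode above 0.01 m or distance of each of cell_a, cell_c from where it was at the start of the episode above 0.01 m or distance of each of cell_b, cell_c from where it was at the start of the episode above 0.01 m).
It also fails if it takes over 72 s, if anything falls off the work surface, if the arm or the gripper's body presses on something with over 40 N, if the wrist force passes 120 N, or if a joint passes its speed limit or range.

## Working session

There is one attempt and no reset: what is moved stays moved. The work goes in short steps, Python scripts to look and compute and a tool call to move; the robot and the scene stay as the last step left them, time stands still between calls to the robot, and variables do not carry over. Pictures are saved under pics/ and viewed, about 8 in all and at most 12, crops included, and the job is handed in when it is done.

Besides the shell and the picture viewer there is one more tool, called after "Call:" as name(argument=value, ...) on one line, values as JSON. apply_moves: Moves the arm, as the interface text tells. Its arguments: {"type":"object","properties":{"increments":{"type":"array"}},"required":["increments"]}

```bash
mkdir -p pics
cat > h.py <<'E'
import numpy as np, cv2
from cell import *
def cal(n):
    c=calibration(n); return c
def snap(n,f):
    c=calibration(n); im=get_image(n); cv2.imwrite(f,im[:,:,::-1]); np.save(f+'.npy',np.array([c],dtype=object),allow_pickle=True); return c,im
def load(f): return np.load(f+'.npy',allow_pickle=True)[0]
E
python3 - <<'E'
from h import *
for n in("scene","side","wrist"):
    c,im=snap(n,f'pics/{n}0.png'); print(n,c)
print(read_state())
E
```

```text
scene {'camera_matrix': array([[504.52867936,   0.        , 315.80132991],
       [  0.        , 504.52867936, 237.34882972],
       [  0.        ,   0.        ,   1.        ]]), 'origin': array([1230.10470043, -616.20069361,  751.37069227]), 'attitude': array([ 0.90545739, -0.00134426,  0.79399629])}
side {'camera_matrix': array([[503.17661217,   0.        , 321.96061112],
       [  0.        , 503.17661217, 241.84687412],
       [  0.        ,   0.        ,   1.        ]]), 'origin': array([-50.25140627, 732.2651823 , 592.27444381]), 'attitude': array([ 1.05170595,  0.0174948 , -2.4384228 ])}
wrist {'camera_matrix': array([[398.99614517,   0.        , 318.21165543],
       [  0.        , 398.99614517, 238.22841083],
       [  0.        ,   0.        ,   1.        ]]), 'origin': array([196.30172415, 623.71933184, 372.4043945 ]), 'attitude': array([-2.93071581e-01,  6.93986742e-04,  1.15177829e+00])}
{'clock': 0.15, 'qpos': array([-1.2177825 ,  0.62915084,  0.03845393,  1.51812515, -0.02700303,
        0.99629993, -0.02002205]), 'qd': array([ 0.0008909 , -0.00304032,  0.0004312 , -0.00301607,  0.00013962,
        0.00019626,  0.00157898]), 'tau': array([ 3.60035112e-03, -5.63795221e+01,  1.22789450e+00, -1.93648624e+01,
        1.10386487e-02,  7.44923920e-03,  5.29228117e-06]), 'eef_pos': array([264.12109944, 593.40501314, 230.59351573]), 'tool_rot': array([-3.14012734e+00,  8.43899066e-06,  2.72275096e+00]), 'force': array([ 0.93804105, -0.91314469, -0.83642709]), 'torque': array([ 0.05207582, -0.03421925,  0.01924115]), 'width': 85.12403056387808}
```

View pics/scene0.png

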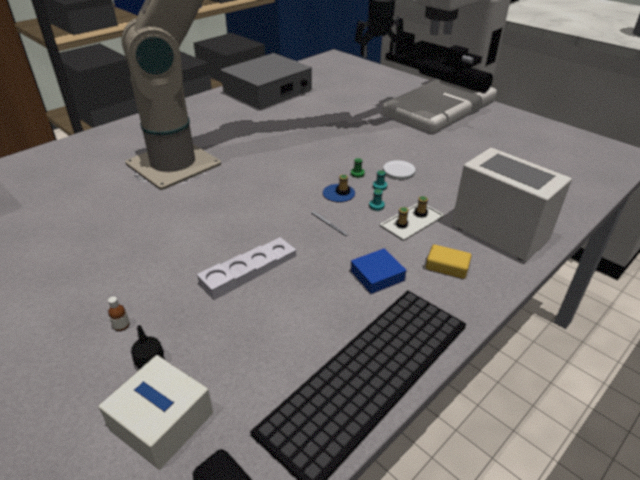

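View pics/side0.png

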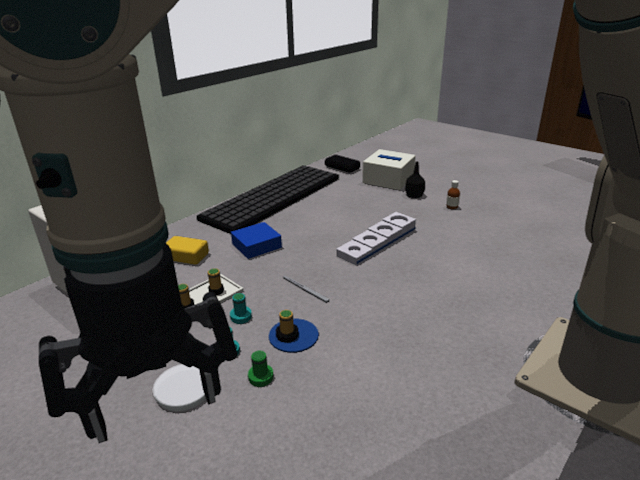

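The scene view shows the mat at (339,192) with the brass/black cell at (343,178). Around it stand a green look-alike (358,168), teal ones (380,180) and (377,200), and two brass cells on the tray at (403,217) and (422,207). The gauge pockets run from (279,247) for the smallest to (216,275) for the largest. In the side view the mat cell is at (287,325), and the pockets run from (354,248) for the smallest to (400,218) for the largest. Next I triangulate these.

```bash
cat >> h.py <<'E'
from scipy.spatial.transform import Rotation as R
def ray(c,p):
    K=c['camera_matrix']; d=np.linalg.solve(K,[p[0],p[1],1.]); d=d*[1,-1,-1]
    return c['origin'],R.from_euler('xyz',c['attitude']).apply(d)
def onz(c,p,z):
    o,d=ray(c,p); return o+d*(z-o[2])/d[2]
def tri(obs):
    A=0;b=0
    for c,p in obs:
        o,d=ray(c,p); d=d/np.linalg.norm(d); P=np.eye(3)-np.outer(d,d); A=A+P;b=b+P@o
    x=np.linalg.solve(A,b)
    return x,[np.linalg.norm(np.cross(x-o,d/np.linalg.norm(d))) for o,d in (ray(c,p) for c,p in obs)]
def proj(c,x):
    v=R.from_euler('xyz',c['attitude']).inv().apply(np.array(x)-c['origin'])*[1,-1,-1]
    q=c['camera_matrix']@v; return q[:2]/q[2]
E
python3 - <<'E'
from h import *
np.set_printoptions(precision=1,suppress=True)
s=load('pics/scene0.png');d=load('pics/side0.png')
for n,a,b in [('celltop',(343.5,177),(287,314)),('p1',(279,247),(354,248)),('p2',(259,257),(370,238)),('p3',(238,266),(385,228)),('p4',(216,275),(400,218))]:
    print(n,tri([(s,a),(d,b)]))
print('mat',onz(s,(339,192),4),onz(d,(294,334),4))
w=load('pics/wrist0.png')
print('wrist proj cell',proj(w,tri([(s,(343.5,177)),(d,(287,314))])[0]))
for p in [(358,162),(380,173),(377,193),(403,211),(422,200)]: print(onz(s,p,45))
print('dish',onz(s,(399,169),10),'tweez',onz(s,(312,212),3),onz(s,(346,235),3))
E
```

```text
celltop (array([457.2, 245.6,  49. ]), [np.float64(1.880441496123949), np.float64(1.8804414961239053)])
p1 (array([531.6, -48. ,  20. ]), [np.float64(1.0587892476199268), np.float64(1.0587892476198815)])
p2 (array([ 528.5, -104.6,   21.8]), [np.float64(1.2322281187004571), np.float64(1.2322281187003774)])
p3 (array([ 524.3, -159.5,   26.3]), [np.float64(1.1837933874706366), np.float64(1.1837933874704387)])
p4 (array([ 519.2, -214.3,   32.1]), [np.float64(2.2504996345623756), np.float64(2.25049963456239)])
mat [453.6 236.7   4. ] [447.9 237.9   4. ]
wrist proj cell [ 92.8 504.1]
[427.7 339.7  45. ]
[509.1 337.7  45. ]
[567.3 255.9  45. ]
[663.1 239.6  45. ]
[666.9 311.8  45. ]
dish [497.3 441.3  10. ] tweez [468.7 120.    3. ] [595.2 111.7   3. ]
```

View pics/wrist0.png

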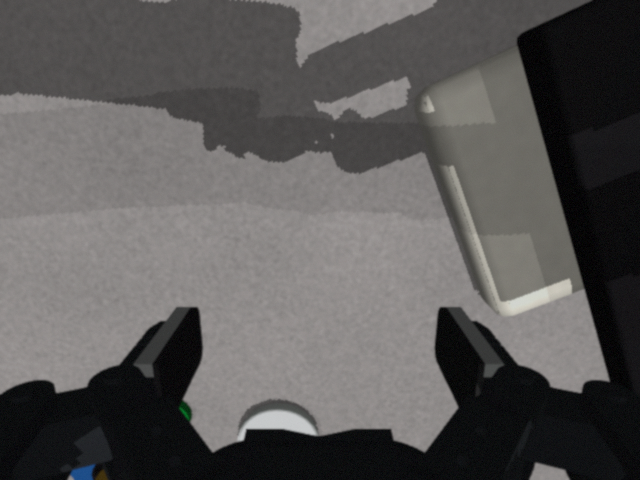

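Brass and black on the blue mat is the cell meant, at scene (343,178). The green (358,168) and the two teal ones are decoys, and the tray pair at (403,217) and (422,207) are to be left alone. I go above the mat cell with the jaws along x and look closer.

Call:
apply_moves(increments=[{"tx": 0.193, "ty": -0.348, "tz": -0.06, "rz": -13.2, "claw": 0.0854}, {"tx": 0.193, "ty": -0.348, "tz": -0.06, "rz": -13.2}, {"tx": 0.193, "ty": -0.348, "tz": -0.06, "rz": -13.2}, {"tx": 0.193, "ty": -0.348, "tz": -0.06, "rz": -13.2}, {"tx": 0.193, "ty": -0.348, "tz": -0.06, "rz": -13.2}, {"tx": 0.193, "ty": -0.348, "tz": -0.06, "rz": -13.2}, {"tx": 0.193, "ty": -0.348, "tz": -0.06, "rz": -13.2}, {"tx": 0.193, "ty": -0.348, "tz": -0.06, "rz": -13.2}, {"tx": 0.193, "ty": -0.348, "tz": -0.06, "rz": -13.2}, {"tx": 0.193, "ty": -0.348, "tz": -0.06, "rz": -13.2}, {"tx": 0.193, "ty": -0.348, "tz": -0.06, "rz": -13.2}, {"tx": 0.193, "ty": -0.348, "tz": -0.06, "rz": -13.2}])

```text
$.increments[0]: bad value
```

Run:
```python
from h import *
c,im=snap('wrist','pics/w1.png'); print(read_state()['eef_pos'],read_state()['tool_rot'],c['origin'],c['attitude'],proj(c,[457.2,245.6,49]))
```

```text
[264.16227216 593.52426403 230.75589517] [-3.14047528e+00  3.00461119e-05  2.72278236e+00] [196.32569873 623.76909263 372.5242338 ] [-2.93064688e-01  4.36754812e-04  1.15177445e+00] [ 92.67929267 504.10754293]
```

View pics/w1.png

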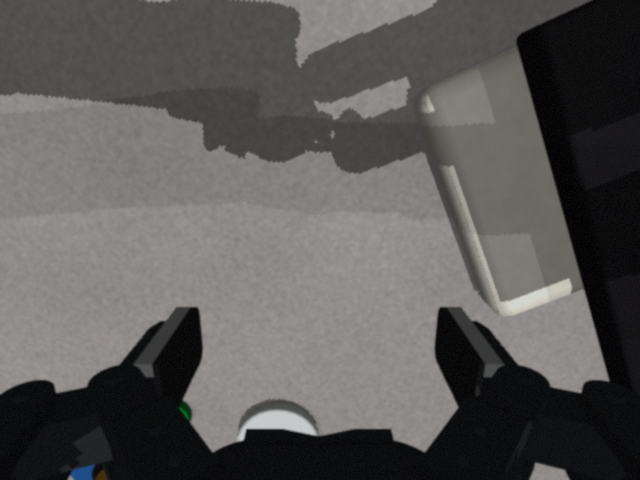

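The call was refused, so nothing moved and the picture is unchanged. I resend it with every field filled and the claw at 0.085.

Call:
apply_moves(increments=[{"tx": 0.193, "ty": -0.348, "tz": -0.06, "rx": 0, "ry": 0, "rz": -13.2, "claw": 0.085}, {"tx": 0.193, "ty": -0.348, "tz": -0.06, "rx": 0, "ry": 0, "rz": -13.2, "claw": 0.085}, {"tx": 0.193, "ty": -0.348, "tz": -0.06, "rx": 0, "ry": 0, "rz": -13.2, "claw": 0.085}, {"tx": 0.193, "ty": -0.348, "tz": -0.06, "rx": 0, "ry": 0, "rz": -13.2, "claw": 0.085}, {"tx": 0.193, "ty": -0.348, "tz": -0.06, "rx": 0, "ry": 0, "rz": -13.2, "claw": 0.085}, {"tx": 0.193, "ty": -0.348, "tz": -0.06, "rx": 0, "ry": 0, "rz": -13.2, "claw": 0.085}, {"tx": 0.193, "ty": -0.348, "tz": -0.06, "rx": 0, "ry": 0, "rz": -13.2, "claw": 0.085}, {"tx": 0.193, "ty": -0.348, "tz": -0.06, "rx": 0, "ry": 0, "rz": -13.2, "claw": 0.085}, {"tx": 0.193, "ty": -0.348, "tz": -0.06, "rx": 0, "ry": 0, "rz": -13.2, "claw": 0.085}, {"tx": 0.193, "ty": -0.348, "tz": -0.06, "rx": 0, "ry": 0, "rz": -13.2, "claw": 0.085}, {"tx": 0.193, "ty": -0.348, "tz": -0.06, "rx": 0, "ry": 0, "rz": -13.2, "claw": 0.085}, {"tx": 0.193, "ty": -0.348, "tz": -0.06, "rx": 0, "ry": 0, "rz": -13.2, "claw": 0.085}])

```text
clock: 1.4
eef_pos: [456.5, 247.8, 171.4]
tool_rot: [-3.141, -0.001, 1.574]
force: [0.3, -0.2, -0.2]
width: 85.2
```

Run:
```python
from h import *
c,im=snap('wrist','pics/w2.png'); print(read_state()['eef_pos'],read_state()['tool_rot'],c['origin'],c['attitude'],proj(c,[457.2,245.6,49]))
```

```text
[456.56259549 247.64709827 171.38352581] [-3.14140637e+00 -9.14880142e-04  1.57423550e+00] [455.62026104 321.42629213 313.36031472] [-2.90998281e-01 -1.93451105e-04  3.32105987e-03] [320.06408968 233.57933166]
```

View pics/w2.png

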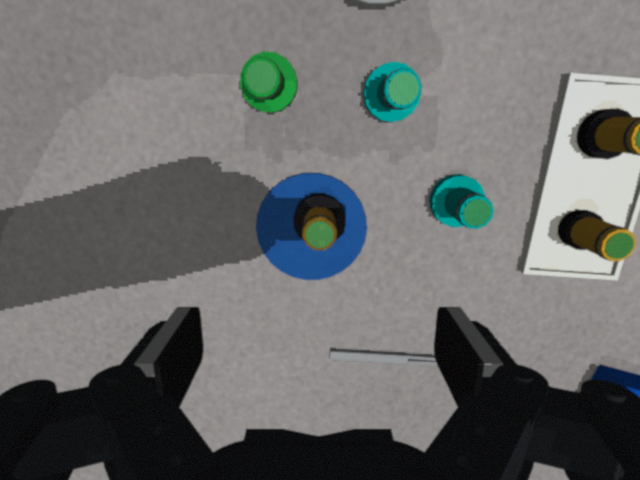

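The mat cell's collar top is at (319.5,233), within a pixel of the prediction. The teal and green ones are decoys, and the tray cells are at the right. I descend over it.

Call:
apply_moves(increments=[{"tx": 0, "ty": 0.0005, "tz": -0.03, "rx": 0, "ry": 0, "rz": 0, "claw": 0.085}, {"tx": 0, "ty": 0.0005, "tz": -0.06, "rx": 0, "ry": 0, "rz": 0, "claw": 0.085}, {"tx": 0, "ty": 0.0005, "tz": -0.09, "rx": 0, "ry": 0, "rz": 0, "claw": 0.085}, {"tx": 0, "ty": 0.0005, "tz": -0.12, "rx": 0, "ry": 0, "rz": 0, "claw": 0.07}, {"tx": 0, "ty": 0.0005, "tz": -0.14, "rx": 0, "ry": 0, "rz": 0, "claw": 0.06}, {"tx": 0, "ty": 0.0005, "tz": -0.151, "rx": 0, "ry": 0, "rz": 0, "claw": 0.05}, {"tx": 0, "ty": 0.0005, "tz": -0.151, "rx": 0, "ry": 0, "rz": 0, "claw": 0.05}, {"tx": 0, "ty": 0.0005, "tz": -0.151, "rx": 0, "ry": 0, "rz": 0, "claw": 0.05}, {"tx": 0, "ty": 0.0005, "tz": -0.151, "rx": 0, "ry": 0, "rz": 0, "claw": 0.05}])

```text
clock: 2.35
eef_pos: [458.0, 247.0, 21.4]
tool_rot: [3.14, -0.001, 1.571]
force: [-0.4, 0.4, 0.0]
width: 49.8
```

Run:
```python
from h import *
s=read_state();print(s['eef_pos'],s['tool_rot'],s['force'],s['width'])
c,im=snap('wrist','pics/w3.png'); cv2.imwrite('pics/w3c.png',cv2.resize(im[150:480,150:500,::-1],None,fx=1.7,fy=1.7))
for p in [(457,246,52),s['eef_pos']]: print((proj(c,p)-[150,150])*1.7)
```

```text
[458.01171183 246.97596074  21.42575149] [ 3.13976477e+00 -1.08778800e-03  1.57130212e+00] [-0.4491573   0.40700583  0.01437515] 49.792075651384046
[284.0898211  359.22043696]
[288.48362781 278.69761603]
```

View pics/w3c.png

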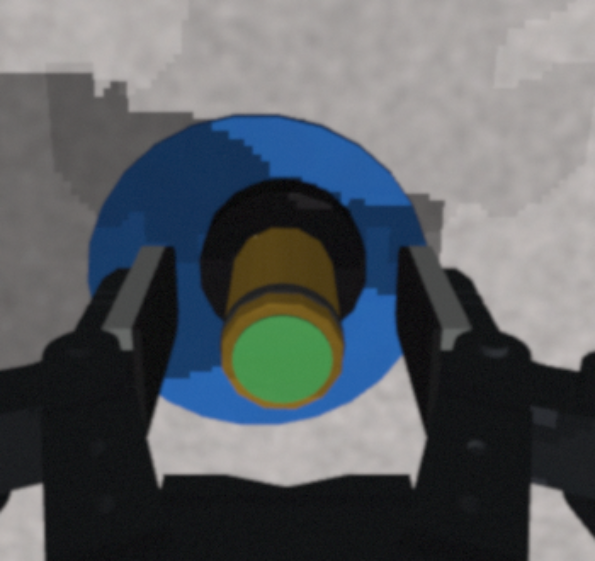

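The cell stands between the jaws, its top centre at crop (282.5,360). It is about 1 mm off in x and in y, so I correct that and grip.

Call:
apply_moves(increments=[{"tx": -0.001, "ty": -0.001, "tz": -0.001, "rx": 0, "ry": 0, "rz": 0, "claw": 0.05}, {"tx": -0.001, "ty": -0.001, "tz": -0.001, "rx": 0, "ry": 0, "rz": 0, "claw": 0.035}, {"tx": -0.001, "ty": -0.001, "tz": -0.001, "rx": 0, "ry": 0, "rz": 0, "claw": 0.03}, {"tx": -0.001, "ty": -0.001, "tz": -0.001, "rx": 0, "ry": 0, "rz": 0, "claw": 0.02}, {"tx": -0.001, "ty": -0.001, "tz": -0.001, "rx": 0, "ry": 0, "rz": 0, "claw": 0.015}, {"tx": -0.001, "ty": -0.001, "tz": -0.001, "rx": 0, "ry": 0, "rz": 0, "claw": 0.01}, {"tx": -0.001, "ty": -0.001, "tz": -0.001, "rx": 0, "ry": 0, "rz": 0, "claw": 0.01}, {"tx": -0.001, "ty": -0.001, "tz": -0.001, "rx": 0, "ry": 0, "rz": 0, "claw": 0.01}])

```text
clock: 3.2
eef_pos: [456.4, 245.4, 19.7]
tool_rot: [3.141, -0.0, 1.571]
force: [-2.2, -0.3, 6.1]
width: 22.6
```

Run:
```python
from h import *
s=read_state();print(s['eef_pos'],s['tool_rot'],s['force'],s['width'])
```

```text
[456.44900753 245.41033807  19.70275459] [ 3.14129686e+00 -3.44893908e-04  1.57076566e+00] [-2.23815219 -0.31521952  6.06690368] 22.605128012878026
```

Call:
apply_moves(increments=[{"tx": 0, "ty": 0, "tz": 0.01, "rx": 0, "ry": 0, "rz": 0, "claw": 0.01}, {"tx": 0, "ty": 0, "tz": 0.03, "rx": 0, "ry": 0, "rz": 0, "claw": 0.01}, {"tx": 0, "ty": 0, "tz": 0.06, "rx": 0, "ry": 0, "rz": 0, "claw": 0.01}, {"tx": 0.005, "ty": -0.03, "tz": 0.09, "rx": 0, "ry": 0, "rz": 0, "claw": 0.01}, {"tx": 0.012, "ty": -0.07, "tz": 0.12, "rx": 0, "ry": 0, "rz": 0, "claw": 0.01}, {"tx": 0.02, "ty": -0.115, "tz": 0.12, "rx": 0, "ry": 0, "rz": 0, "claw": 0.01}, {"tx": 0.028, "ty": -0.16, "tz": 0.12, "rx": 0, "ry": 0, "rz": 0, "claw": 0.01}, {"tx": 0.036, "ty": -0.205, "tz": 0.12, "rx": 0, "ry": 0, "rz": 0, "claw": 0.01}, {"tx": 0.044, "ty": -0.25, "tz": 0.12, "rx": 0, "ry": 0, "rz": 0, "claw": 0.01}, {"tx": 0.053, "ty": -0.295, "tz": 0.12, "rx": 0, "ry": 0, "rz": 0, "claw": 0.01}, {"tx": 0.061, "ty": -0.34, "tz": 0.12, "rx": 0, "ry": 0, "rz": 0, "claw": 0.01}, {"tx": 0.069, "ty": -0.38, "tz": 0.12, "rx": 0, "ry": 0, "rz": 0, "claw": 0.01}])

```text
clock: 4.4
eef_pos: [525.1, -137.3, 139.8]
tool_rot: [3.141, 0.001, 1.569]
force: [0.5, -0.8, -0.9]
width: 22.5
```

Call:
apply_moves(increments=[{"tx": 0, "ty": -0.015, "tz": 0, "rx": 0, "ry": 0, "rz": 0, "claw": 0.01}, {"tx": 0, "ty": -0.015, "tz": 0, "rx": 0, "ry": 0, "rz": 0, "claw": 0.01}, {"tx": 0, "ty": -0.015, "tz": 0, "rx": 0, "ry": 0, "rz": 0, "claw": 0.01}, {"tx": 0, "ty": -0.015, "tz": 0, "rx": 0, "ry": 0, "rz": 0, "claw": 0.01}])

```text
clock: 4.8
eef_pos: [525.2, -147.0, 139.2]
tool_rot: [-3.141, -0.002, 1.574]
force: [1.1, 0.6, -1.2]
width: 22.5
```

Run:
```python
from h import *
s=read_state();print(s['eef_pos'],s['tool_rot'],s['force'],s['width'])
c,im=snap('wrist','pics/w4.png')
for p in [(531.6,-48,20),(528.5,-104.6,24),(524,-159.5,28),(519,-214,32)]: print(proj(c,p))
cv2.imwrite('pics/w4c.png',cv2.resize(im[0:400,160:480,::-1],None,fx=1.5,fy=1.5,interpolation=cv2.INTER_CUBIC))
```

```text
[ 525.1512836  -147.00848554  139.23070149] [-3.14083648e+00 -1.72628196e-03  1.57394573e+00] [ 1.12845625  0.60278293 -1.19957987] 22.480747863188842
[330.32007078  75.49259999]
[324.63136238 169.85804397]
[317.38811854 253.10209111]
[310.04503307 328.74955158]
```

View pics/w4c.png

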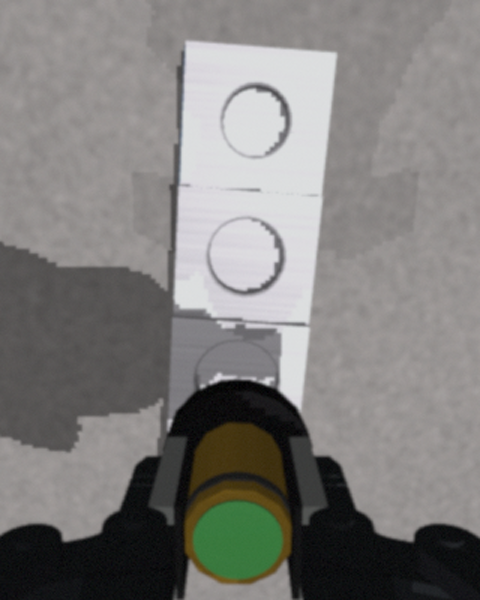

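Run:
```python
from h import *
from scipy.optimize import least_squares
np.set_printoptions(precision=2,suppress=True)
c=load('pics/w4.png');s=load('pics/scene0.png');d=load('pics/side0.png')
q=lambda p:(p[0]/1.5+160-.17,p[1]/1.5-.17)
p1=onz(c,q((256,120)),20);p2=onz(c,q((246,255.5)),24)
print(p1,p2,p2-p1)
# outer corners of lowest tread end, step ends
for p,z in [((186,41),20),((337,52),20),((178,184),24),((322,195),24),((172,317),28),((309,325),28)]: print(onz(c,q(p),z))
obs=[(c,q((256,120)),0,1),(c,q((246,255.5)),1,1),(s,(279,247),0,.5),(s,(259,257),1,.5),(s,(238,266),2,.5),(s,(216,275),3,.5),(d,(354,248),0,.4),(d,(370,238),1,.4),(d,(385,228),2,.4),(d,(400,218),3,.4)]
def pts(v): 
    u=np.array([np.sin(v[2]),-np.cos(v[2])]); return [np.r_[v[:2]+u*55*(i-1.5),20+4*i] for i in range(4)]
f=lambda v:np.concatenate([(proj(cc,pts(v)[i])-p)*w for cc,p,i,w in obs])
r=least_squares(f,[526,-130,-.07]); print(r.x,r.fun.reshape(-1,2)); print(np.array(pts(r.x)))
r2=least_squares(lambda v:f(v)[:4],[526,-130,-.07]); print(r2.x,r2.fun); print(np.array(pts(r2.x)))
```

```text
[531.74 -50.46  20.  ] [ 527.99 -104.8    24.  ] [ -3.75 -54.33   4.  ]
[503.86 -21.55  20.  ]
[563.46 -25.29  20.  ]
[499.71 -75.56  24.  ]
[559.35 -79.77  24.  ]
[ 496.08 -130.84   28.  ]
[ 555.52 -134.22   28.  ]
[ 526.15 -132.49   -0.07] [[ 0.06 -0.5 ]
 [ 0.06  0.4 ]
 [-0.56  0.17]
 [-0.44 -0.45]
 [-0.38 -0.33]
 [-0.42  0.06]
 [ 0.03 -0.13]
 [-0.09 -0.29]
 [-0.14 -0.23]
 [-0.5   0.04]]
[[ 531.77  -50.18   20.  ]
 [ 528.03 -105.05   24.  ]
 [ 524.28 -159.93   28.  ]
 [ 520.54 -214.8    32.  ]]
[ 526.08 -132.53   -0.07] [ 0.03 -0.42 -0.03  0.47]
[[ 531.75  -50.23   20.  ]
 [ 527.97 -105.09   24.  ]
 [ 524.18 -159.96   28.  ]
 [ 520.4  -214.83   32.  ]]
```

Run:
```python
from h import *
s=read_state();print(s['clock'],s['eef_pos'],s['qd'],s['force'])
c=load('pics/w4.png'); z=139.23-15.7
print(onz(c,(238/1.5+160-.17,540/1.5-.17),z+48), onz(c,(240.5/1.5+160,0),0))
```

```text
4.85 [ 525.28222043 -147.13044207  139.28442296] [ 0.00059375 -0.00040016  0.00665989 -0.00254747  0.00212588 -0.00108994
  0.00423091] [ 1.1465293   0.09539801 -0.83097558]
[ 524.63440062 -146.29951388  171.53      ] [525.40998112  -2.22202112   0.        ]
```

Call:
apply_moves(increments=[{"tx": 0.001, "ty": 0.03, "tz": -0.01, "rx": 0, "ry": 0, "rz": 0, "claw": 0.01}, {"tx": 0.004, "ty": 0.065, "tz": -0.03, "rx": 0, "ry": 0, "rz": 0, "claw": 0.01}, {"tx": 0.0065, "ty": 0.099, "tz": -0.06, "rx": 0, "ry": 0, "rz": 0, "claw": 0.01}, {"tx": 0.0065, "ty": 0.099, "tz": -0.085, "rx": 0, "ry": 0, "rz": 0, "claw": 0.01}, {"tx": 0.0065, "ty": 0.099, "tz": -0.092, "rx": 0, "ry": 0, "rz": 0, "claw": 0.01}, {"tx": 0.0065, "ty": 0.099, "tz": -0.092, "rx": 0, "ry": 0, "rz": 0, "claw": 0.01}, {"tx": 0.0065, "ty": 0.099, "tz": -0.092, "rx": 0, "ry": 0, "rz": 0, "claw": 0.01}, {"tx": 0.0065, "ty": 0.099, "tz": -0.092, "rx": 0, "ry": 0, "rz": 0, "claw": 0.01}, {"tx": 0.0065, "ty": 0.099, "tz": -0.092, "rx": 0, "ry": 0, "rz": 0, "claw": 0.01}])

```text
clock: 5.75
eef_pos: [532.5, -51.3, 48.4]
tool_rot: [3.14, 0.0, 1.57]
force: [0.7, -0.6, -0.7]
width: 22.6
```

Run:
```python
from h import *
s=read_state();print(s['clock'],s['eef_pos'],s['tool_rot'],s['qd'],s['force'])
```

```text
5.75 [532.5099957  -51.32438787  48.4046578 ] [3.13960214e+00 2.46110752e-04 1.56977002e+00] [-2.51884098e-03  5.21253467e-03 -3.98162279e-03  2.87637374e-03
 -1.54539713e-03 -1.97758470e-03 -2.56665172e-06] [ 0.72670082 -0.57638497 -0.70886837]
```

Call:
apply_moves(increments=[{"tx": 0, "ty": 0, "tz": -0.005, "rx": 0, "ry": 0, "rz": 0, "claw": 0.01}, {"tx": 0, "ty": 0, "tz": -0.009, "rx": 0, "ry": 0, "rz": 0, "claw": 0.01}, {"tx": 0, "ty": 0, "tz": -0.0105, "rx": 0, "ry": 0, "rz": 0, "claw": 0.01}, {"tx": 0, "ty": 0, "tz": -0.011, "rx": 0, "ry": 0, "rz": 0, "claw": 0.01}, {"tx": 0, "ty": 0, "tz": -0.0115, "rx": 0, "ry": 0, "rz": 0, "claw": 0.01}, {"tx": 0, "ty": 0, "tz": -0.0115, "rx": 0, "ry": 0, "rz": 0, "claw": 0.01}])

```text
clock: 6.35
eef_pos: [531.8, -50.7, 35.8]
tool_rot: [3.142, -0.0, 1.571]
force: [-0.8, 1.1, -0.9]
width: 22.5
```

Call:
apply_moves(increments=[{"tx": 0, "ty": 0, "tz": -0.0005, "rx": 0, "ry": 0, "rz": 0, "claw": 0.01}, {"tx": 0, "ty": 0, "tz": -0.001, "rx": 0, "ry": 0, "rz": 0, "claw": 0.01}, {"tx": 0, "ty": 0, "tz": -0.001, "rx": 0, "ry": 0, "rz": 0, "claw": 0.01}])

```text
clock: 6.65
eef_pos: [531.9, -50.7, 35.7]
tool_rot: [3.141, -0.0, 1.571]
force: [-2.5, -1.1, 8.1]
width: 22.6
```

Touch-down on pocket 1 at about 8 N, with the TCP at 35.7, so the underside is level with the tread. I hold briefly and go on to pocket 2.

Call:
apply_moves(increments=[{"tx": 0, "ty": 0, "tz": 0, "rx": 0, "ry": 0, "rz": 0, "claw": 0.01}, {"tx": 0, "ty": 0, "tz": 0.005, "rx": 0, "ry": 0, "rz": 0, "claw": 0.01}, {"tx": 0, "ty": -0.005, "tz": 0.014, "rx": 0, "ry": 0, "rz": 0, "claw": 0.01}, {"tx": -0.002, "ty": -0.025, "tz": 0.016, "rx": 0, "ry": 0, "rz": 0, "claw": 0.01}, {"tx": -0.0038, "ty": -0.045, "tz": 0.016, "rx": 0, "ry": 0, "rz": 0, "claw": 0.01}, {"tx": -0.0038, "ty": -0.055, "tz": 0.014, "rx": 0, "ry": 0, "rz": 0, "claw": 0.01}, {"tx": -0.0038, "ty": -0.055, "tz": 0.01, "rx": 0, "ry": 0, "rz": 0, "claw": 0.01}, {"tx": -0.0038, "ty": -0.055, "tz": 0.007, "rx": 0, "ry": 0, "rz": 0, "claw": 0.01}, {"tx": -0.0038, "ty": -0.055, "tz": 0.006, "rx": 0, "ry": 0, "rz": 0, "claw": 0.01}, {"tx": -0.0038, "ty": -0.055, "tz": 0.006, "rx": 0, "ry": 0, "rz": 0, "claw": 0.01}])

```text
clock: 7.65
eef_pos: [527.9, -104.4, 40.4]
tool_rot: [-3.141, -0.001, 1.572]
force: [-0.8, 0.5, -0.4]
width: 22.6
```

Call:
apply_moves(increments=[{"tx": 0, "ty": 0, "tz": -0.0005, "rx": 0, "ry": 0, "rz": 0, "claw": 0.01}, {"tx": 0, "ty": 0, "tz": -0.001, "rx": 0, "ry": 0, "rz": 0, "claw": 0.01}, {"tx": 0, "ty": 0, "tz": -0.0015, "rx": 0, "ry": 0, "rz": 0, "claw": 0.01}, {"tx": 0, "ty": 0, "tz": -0.002, "rx": 0, "ry": 0, "rz": 0, "claw": 0.01}, {"tx": 0, "ty": 0, "tz": -0.002, "rx": 0, "ry": 0, "rz": 0, "claw": 0.01}])

```text
clock: 8.15
eef_pos: [528.1, -105.3, 39.7]
tool_rot: [3.141, -0.001, 1.571]
force: [-2.2, 1.0, 7.8]
width: 22.8
```

Pocket 2 refuses at about 8 N with the TCP at 39.7, so the underside is level with its tread. I feel about around it.

Call:
apply_moves(increments=[{"tx": 0.001, "ty": 0, "tz": 0, "rx": 0, "ry": 0, "rz": 0, "claw": 0.01}, {"tx": 0.002, "ty": 0, "tz": 0, "rx": 0, "ry": 0, "rz": 0, "claw": 0.01}, {"tx": 0.002, "ty": 0, "tz": -0.0003, "rx": 0, "ry": 0, "rz": 0, "claw": 0.01}])

```text
clock: 8.45
eef_pos: [528.2, -105.3, 39.6]
tool_rot: [-3.139, -0.001, 1.571]
force: [-6.1, 1.7, 16.9]
width: 22.4
```

Call:
apply_moves(increments=[{"tx": -0.001, "ty": 0.001, "tz": 0, "rx": 0, "ry": 0, "rz": 0, "claw": 0.01}, {"tx": -0.002, "ty": 0.002, "tz": 0, "rx": 0, "ry": 0, "rz": 0, "claw": 0.01}, {"tx": -0.002, "ty": 0.002, "tz": 0, "rx": 0, "ry": 0, "rz": 0, "claw": 0.01}])

```text
clock: 8.75
eef_pos: [528.1, -105.2, 39.7]
tool_rot: [3.14, 0.002, 1.57]
force: [-1.7, -2.0, 9.7]
width: 22.8
```

Call:
apply_moves(increments=[{"tx": -0.001, "ty": -0.001, "tz": 0, "rx": 0, "ry": 0, "rz": 0, "claw": 0.01}, {"tx": -0.002, "ty": -0.002, "tz": 0, "rx": 0, "ry": 0, "rz": 0, "claw": 0.01}, {"tx": -0.002, "ty": -0.002, "tz": 0, "rx": 0, "ry": 0, "rz": 0, "claw": 0.01}])

```text
clock: 9.05
eef_pos: [528.0, -105.3, 39.8]
tool_rot: [3.137, -0.0, 1.571]
force: [1.4, 1.7, 7.8]
width: 22.6
```

Call:
apply_moves(increments=[{"tx": 0.001, "ty": -0.001, "tz": 0, "rx": 0, "ry": 0, "rz": 0, "claw": 0.01}, {"tx": 0.002, "ty": -0.002, "tz": 0, "rx": 0, "ry": 0, "rz": 0, "claw": 0.01}, {"tx": 0.002, "ty": -0.002, "tz": 0, "rx": 0, "ry": 0, "rz": 0, "claw": 0.01}])

```text
clock: 9.35
eef_pos: [528.1, -105.4, 39.7]
tool_rot: [-3.142, -0.003, 1.572]
force: [-2.6, 4.1, 11.0]
width: 22.7
```

Call:
apply_moves(increments=[{"tx": 0, "ty": 0.001, "tz": 0, "rx": 0, "ry": 0, "rz": 0, "claw": 0.01}, {"tx": 0, "ty": 0.002, "tz": 0, "rx": 0, "ry": 0, "rz": 0, "claw": 0.01}, {"tx": 0, "ty": 0.002, "tz": 0, "rx": 0, "ry": 0, "rz": 0, "claw": 0.01}])

```text
clock: 9.65
eef_pos: [528.1, -105.3, 39.7]
tool_rot: [3.141, -0.001, 1.571]
force: [-1.6, 0.0, 11.0]
width: 22.8
```

Friction held the cell in place, so that feel was weak. The flange width in the two close views, scaled by the 24 mm collar, comes to about 41 mm, so pocket 2 cannot take it. On to pocket 3.

Call:
apply_moves(increments=[{"tx": 0, "ty": 0, "tz": 0.005, "rx": 0, "ry": 0, "rz": 0, "claw": 0.01}, {"tx": 0, "ty": -0.005, "tz": 0.014, "rx": 0, "ry": 0, "rz": 0, "claw": 0.01}, {"tx": -0.002, "ty": -0.025, "tz": 0.016, "rx": 0, "ry": 0, "rz": 0, "claw": 0.01}, {"tx": -0.0038, "ty": -0.045, "tz": 0.016, "rx": 0, "ry": 0, "rz": 0, "claw": 0.01}, {"tx": -0.0038, "ty": -0.055, "tz": 0.014, "rx": 0, "ry": 0, "rz": 0, "claw": 0.01}, {"tx": -0.0038, "ty": -0.055, "tz": 0.01, "rx": 0, "ry": 0, "rz": 0, "claw": 0.01}, {"tx": -0.0038, "ty": -0.055, "tz": 0.007, "rx": 0, "ry": 0, "rz": 0, "claw": 0.01}, {"tx": -0.0038, "ty": -0.055, "tz": 0.006, "rx": 0, "ry": 0, "rz": 0, "claw": 0.01}, {"tx": -0.0038, "ty": -0.055, "tz": 0.006, "rx": 0, "ry": 0, "rz": 0, "claw": 0.01}])

```text
clock: 10.55
eef_pos: [524.1, -159.3, 44.1]
tool_rot: [-3.141, -0.001, 1.572]
force: [0.5, -0.1, -0.4]
width: 22.7
```

Call:
apply_moves(increments=[{"tx": 0, "ty": 0, "tz": -0.0005, "rx": 0, "ry": 0, "rz": 0, "claw": 0.01}, {"tx": 0, "ty": 0, "tz": -0.001, "rx": 0, "ry": 0, "rz": 0, "claw": 0.01}, {"tx": 0, "ty": 0, "tz": -0.0015, "rx": 0, "ry": 0, "rz": 0, "claw": 0.01}, {"tx": 0, "ty": 0, "tz": -0.0015, "rx": 0, "ry": 0, "rz": 0, "claw": 0.01}, {"tx": 0, "ty": 0, "tz": -0.0015, "rx": 0, "ry": 0, "rz": 0, "claw": 0.01}])

```text
clock: 11.05
eef_pos: [524.4, -160.1, 43.7]
tool_rot: [3.141, -0.001, 1.571]
force: [-1.6, 1.6, 4.3]
width: 22.7
```

Pocket 3 refuses too, at 4 N and level with its tread. Here I feel about with small hops, because a drag would stick.

Call:
apply_moves(increments=[{"tx": 0.0013, "ty": 0, "tz": 0.003, "rx": 0, "ry": 0, "rz": 0, "claw": 0.01}, {"tx": 0.0013, "ty": 0, "tz": 0.001, "rx": 0, "ry": 0, "rz": 0, "claw": 0.01}, {"tx": 0.0013, "ty": 0, "tz": -0.0002, "rx": 0, "ry": 0, "rz": 0, "claw": 0.01}, {"tx": 0.0013, "ty": 0, "tz": -0.0002, "rx": 0, "ry": 0, "rz": 0, "claw": 0.01}])

```text
clock: 11.45
eef_pos: [526.0, -160.8, 43.6]
tool_rot: [3.14, 0.0, 1.571]
force: [-1.1, -0.8, 8.8]
width: 22.6
```

Call:
apply_moves(increments=[{"tx": -0.0013, "ty": 0.0013, "tz": 0.003, "rx": 0, "ry": 0, "rz": 0, "claw": 0.01}, {"tx": -0.0013, "ty": 0.0013, "tz": 0.001, "rx": 0, "ry": 0, "rz": 0, "claw": 0.01}, {"tx": -0.0013, "ty": 0.0013, "tz": 0, "rx": 0, "ry": 0, "rz": 0, "claw": 0.01}, {"tx": -0.0013, "ty": 0.0013, "tz": 0, "rx": 0, "ry": 0, "rz": 0, "claw": 0.01}])

```text
clock: 11.85
eef_pos: [524.2, -159.4, 43.6]
tool_rot: [3.141, -0.0, 1.571]
force: [-2.1, -0.2, 11.3]
width: 22.2
```

Call:
apply_moves(increments=[{"tx": -0.0013, "ty": -0.0013, "tz": 0.003, "rx": 0, "ry": 0, "rz": 0, "claw": 0.01}, {"tx": -0.0013, "ty": -0.0013, "tz": 0.001, "rx": 0, "ry": 0, "rz": 0, "claw": 0.01}, {"tx": -0.0013, "ty": -0.0013, "tz": 0, "rx": 0, "ry": 0, "rz": 0, "claw": 0.01}, {"tx": -0.0013, "ty": -0.0013, "tz": 0, "rx": 0, "ry": 0, "rz": 0, "claw": 0.01}])

```text
clock: 12.25
eef_pos: [522.9, -161.0, 43.6]
tool_rot: [3.141, 0.0, 1.57]
force: [-2.0, 0.6, 12.4]
width: 22.4
```

Call:
apply_moves(increments=[{"tx": 0.0013, "ty": -0.0013, "tz": 0.003, "rx": 0, "ry": 0, "rz": 0, "claw": 0.01}, {"tx": 0.0013, "ty": -0.0013, "tz": 0.001, "rx": 0, "ry": 0, "rz": 0, "claw": 0.01}, {"tx": 0.0013, "ty": -0.0013, "tz": 0, "rx": 0, "ry": 0, "rz": 0, "claw": 0.01}, {"tx": 0.0013, "ty": -0.0013, "tz": 0, "rx": 0, "ry": 0, "rz": 0, "claw": 0.01}])

```text
clock: 12.65
eef_pos: [524.7, -162.2, 43.6]
tool_rot: [3.14, 0.0, 1.571]
force: [-1.2, 0.3, 12.0]
width: 22.5
```

All four hops round pocket 3 stayed at tread height, so it is refused. On to pocket 4.

Call:
apply_moves(increments=[{"tx": 0, "ty": 0, "tz": 0.005, "rx": 0, "ry": 0, "rz": 0, "claw": 0.01}, {"tx": 0, "ty": -0.005, "tz": 0.014, "rx": 0, "ry": 0, "rz": 0, "claw": 0.01}, {"tx": -0.002, "ty": -0.025, "tz": 0.016, "rx": 0, "ry": 0, "rz": 0, "claw": 0.01}, {"tx": -0.0038, "ty": -0.045, "tz": 0.016, "rx": 0, "ry": 0, "rz": 0, "claw": 0.01}, {"tx": -0.0038, "ty": -0.0535, "tz": 0.014, "rx": 0, "ry": 0, "rz": 0, "claw": 0.01}, {"tx": -0.0038, "ty": -0.0535, "tz": 0.01, "rx": 0, "ry": 0, "rz": 0, "claw": 0.01}, {"tx": -0.0038, "ty": -0.0535, "tz": 0.007, "rx": 0, "ry": 0, "rz": 0, "claw": 0.01}, {"tx": -0.0038, "ty": -0.0535, "tz": 0.006, "rx": 0, "ry": 0, "rz": 0, "claw": 0.01}, {"tx": -0.0038, "ty": -0.0535, "tz": 0.006, "rx": 0, "ry": 0, "rz": 0, "claw": 0.01}])

```text
clock: 13.55
eef_pos: [520.4, -214.1, 48.4]
tool_rot: [-3.141, -0.001, 1.572]
force: [-0.3, -0.7, -0.2]
width: 22.8
```

Call:
apply_moves(increments=[{"tx": 0, "ty": 0, "tz": -0.0005, "rx": 0, "ry": 0, "rz": 0, "claw": 0.01}, {"tx": 0, "ty": 0, "tz": -0.001, "rx": 0, "ry": 0, "rz": 0, "claw": 0.01}, {"tx": 0, "ty": 0, "tz": -0.0015, "rx": 0, "ry": 0, "rz": 0, "claw": 0.01}, {"tx": 0, "ty": 0, "tz": -0.002, "rx": 0, "ry": 0, "rz": 0, "claw": 0.01}, {"tx": 0, "ty": 0, "tz": -0.002, "rx": 0, "ry": 0, "rz": 0, "claw": 0.01}])

```text
clock: 14.05
eef_pos: [520.4, -215.4, 46.8]
tool_rot: [-3.142, -0.0, 1.571]
force: [-1.1, -0.7, -1.3]
width: 22.4
```

The TCP is at 46.8, so the underside is about 1 mm below the mouth with no force: it is entering. I lower gently.

Call:
apply_moves(increments=[{"tx": 0, "ty": 0, "tz": -0.0007, "rx": 0, "ry": 0, "rz": 0, "claw": 0.01}, {"tx": 0, "ty": 0, "tz": -0.0015, "rx": 0, "ry": 0, "rz": 0, "claw": 0.01}, {"tx": 0, "ty": 0, "tz": -0.002, "rx": 0, "ry": 0, "rz": 0, "claw": 0.01}, {"tx": 0, "ty": 0, "tz": -0.002, "rx": 0, "ry": 0, "rz": 0, "claw": 0.01}])

```text
clock: 14.45
eef_pos: [520.3, -215.5, 44.7]
tool_rot: [-3.141, -0.0, 1.571]
force: [-1.0, 0.4, -0.7]
width: 22.8
```

Call:
apply_moves(increments=[{"tx": 0, "ty": 0, "tz": -0.001, "rx": 0, "ry": 0, "rz": 0, "claw": 0.01}, {"tx": 0, "ty": 0, "tz": -0.002, "rx": 0, "ry": 0, "rz": 0, "claw": 0.01}, {"tx": 0, "ty": 0, "tz": -0.003, "rx": 0, "ry": 0, "rz": 0, "claw": 0.01}, {"tx": 0, "ty": 0, "tz": -0.004, "rx": 0, "ry": 0, "rz": 0, "claw": 0.01}, {"tx": 0, "ty": 0, "tz": -0.005, "rx": 0, "ry": 0, "rz": 0, "claw": 0.01}, {"tx": 0, "ty": 0, "tz": -0.005, "rx": 0, "ry": 0, "rz": 0, "claw": 0.01}])

```text
clock: 15.05
eef_pos: [520.3, -215.4, 39.6]
tool_rot: [-3.141, -0.0, 1.571]
force: [-0.2, -0.1, 0.5]
width: 22.3
```

Call:
apply_moves(increments=[{"tx": 0, "ty": 0, "tz": -0.001, "rx": 0, "ry": 0, "rz": 0, "claw": 0.01}, {"tx": 0, "ty": 0, "tz": -0.0016, "rx": 0, "ry": 0, "rz": 0, "claw": 0.01}, {"tx": 0, "ty": 0, "tz": -0.002, "rx": 0, "ry": 0, "rz": 0, "claw": 0.01}, {"tx": 0, "ty": 0, "tz": -0.0023, "rx": 0, "ry": 0, "rz": 0, "claw": 0.01}, {"tx": 0, "ty": 0, "tz": -0.0023, "rx": 0, "ry": 0, "rz": 0, "claw": 0.01}])

```text
clock: 15.55
eef_pos: [520.4, -215.4, 37.8]
tool_rot: [3.142, -0.0, 1.571]
force: [-0.9, 0.2, 2.5]
width: 22.3
```

It is home, at 37.8 with floor contact. I release and rise.

Call:
apply_moves(increments=[{"tx": 0, "ty": 0, "tz": 0, "rx": 0, "ry": 0, "rz": 0, "claw": 0.024}, {"tx": 0, "ty": 0, "tz": 0, "rx": 0, "ry": 0, "rz": 0, "claw": 0.03}, {"tx": 0, "ty": 0, "tz": 0, "rx": 0, "ry": 0, "rz": 0, "claw": 0.04}, {"tx": 0, "ty": 0, "tz": 0, "rx": 0, "ry": 0, "rz": 0, "claw": 0.05}, {"tx": 0, "ty": 0, "tz": 0, "rx": 0, "ry": 0, "rz": 0, "claw": 0.05}, {"tx": 0, "ty": 0, "tz": 0, "rx": 0, "ry": 0, "rz": 0, "claw": 0.05}])

```text
clock: 16.15
eef_pos: [520.4, -215.5, 37.5]
tool_rot: [-3.142, -0.0, 1.571]
force: [0.6, -0.1, 0.2]
width: 50.0
```

Call:
apply_moves(increments=[{"tx": 0, "ty": 0, "tz": 0.01, "rx": 0, "ry": 0, "rz": 0, "claw": 0.06}, {"tx": 0, "ty": 0, "tz": 0.03, "rx": 0, "ry": 0, "rz": 0, "claw": 0.07}, {"tx": 0, "ty": 0, "tz": 0.06, "rx": 0, "ry": 0, "rz": 0, "claw": 0.08}, {"tx": 0, "ty": 0, "tz": 0.1, "rx": 0, "ry": 0, "rz": 0, "claw": 0.08}, {"tx": 0, "ty": 0, "tz": 0.12, "rx": 0, "ry": 0, "rz": 0, "claw": 0.08}, {"tx": 0, "ty": 0, "tz": 0.12, "rx": 0, "ry": 0, "rz": 0, "claw": 0.08}, {"tx": 0, "ty": 0, "tz": 0.12, "rx": 0, "ry": 0, "rz": 0, "claw": 0.08}])

```text
clock: 16.85
eef_pos: [520.4, -215.3, 158.1]
tool_rot: [3.141, 0.0, 1.571]
force: [-0.7, -0.4, 0.3]
width: 80.2
```

Run:
```python
from h import *
c,im=snap('wrist','pics/w5.png'); print(read_state()['eef_pos'],'top home',proj(c,(520.5,-214.8,70)),'top z80',proj(c,(520.5,-214.8,80)))
cv2.imwrite('pics/w5c.png',cv2.resize(im[100:400,180:460,::-1],None,fx=1.8,fy=1.8,interpolation=cv2.INTER_CUBIC))
```

```text
[ 519.86748415 -215.02975582  157.16291388] top home [319.11467003 244.79049942] top z80 [319.17688524 250.01921067]
```

View pics/w5c.png

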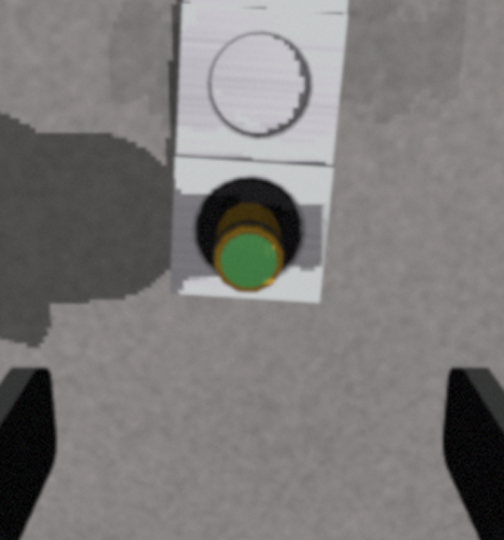

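The cell stands upright in pocket 4, its top at crop (250,259), which is (318.9,243.9) in the full picture. The home prediction was (319.1,244.8). Handing in.

```bash
python3 -c "from cell import *; print(finish_job())"
```

```text
the job is handed in; nothing more can be done
None
```

The cell from the blue mat is the 41 mm one. It is released, upright and home in pocket 4, and I handed the job in at about 17 s.

- **Pockets 1 to 3:** each refused it, with the underside level with the tread at about 8, 8 and 4 N. The highest force I read was 17 N, during the feeling about on pocket 2.
- **Pocket 4:** it slid in without force and touched the floor at the full 10 mm depth.
- **Final check:** after release, the last wrist picture showed the top of the cell within about 1 pixel of where a fully seated cell should be. The jaws were clear of it. I took no closing picture of the tray cells or the other things on the bench, and no contact showed on the way.
- **Weak point:** feeling about on pocket 2 was by dragging, and friction held the cell still. I moved on because the flange measured about 41 mm in the pictures. On pocket 3 I felt about with four hops of about 1.3 to 1.8 mm, and it refused every time.

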